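# Lay out a skateboard truck and wheel for rebuilding

## Robot

A 6-joint arm with a two-finger parallel gripper is mounted at the origin on the work surface. World frame = base frame: x ahead of the robot, y to its left, z up, the work surface at z = 0. Lengths are in m, angles in degrees, forces in N, time in s.
With the tool pointing down it reaches from about 0.35 to 0.875 m from the base axis. Payload 4.2 kg.
Tool frame: the origin (TCP) lies on the centre line of the jaws, within the pads' length; the fingertips stand 11 mm ahead of it and the grasp point (between the pads) lies 8 mm behind it; z points along the fingers, y is the line along which they close (so a half turn about z gives the same grasp; the last joint's range is limited). The gripper opens to 87 mm and grips with 3 to 60 N. Pads are 19 mm wide; open, the fingers measure 117 mm over their backs; the gripper's body (75 mm by 190 mm) begins 51 mm behind the grasp point.
Start: joints at [-50.443, 22.042, 0.453, 0, -68.411, -14.817], TCP at [0.262, -0.568, 0.234] pointing down, gripper open.
Joint ranges: [-179.83, 179.83], [-69.29, 118.12], [-61.27, 80.66], [-181.25, 117.63], [-171.15, -9.14], [-177.46, 177.46]. Speed limits (degrees/s): [159.86, 159.86, 180, 180, 180, 180].

## Interface

Orientations are given as a 3x3 rotation matrix whose columns are the frame's x, y, z axes.
In Python, from station import r gives the robot as it stands.
- The arm moves only by the tool servo_tool, never from a script. Its argument "commands" is a list that holds one entry, the list of rows, each a list of 7 numbers: the closure, from 0 (fully open) to 1 (shut), then the shift along the tool's x, y, z in mm, then the turn, a rotation vector about the tool's x, y, z in rad. In form: [[[claw, x, y, z, ax, ay, az], ...]]. A call has exactly 5 rows; each row is the pose to reach, as a shift and turn from the pose commanded when the call began, along the tool's axes at that moment; what a row does not reach only later rows make up. A row lasts 1/10 s, in which the tool goes at most 50 mm and 8.59 degrees, less where a joint would pass 70% of its speed; a pose out of reach is approached as far as the arm can. A call with a gripper value outside its range is refused whole. The fingers move at their own pace and stop on an object; the grip force is fixed at half the most. Time passes only in rows, so rows that repeat a pose let the fingers close, or fill a call up. It gives the time, the measured TCP pose, the force, the opening and the grip force at its end, in the units of the state.
- r.sense(): the state, without advancing time (a new reading comes with each control period).
- r.capture(name): name is "side" or "top" or "wrist"; returns a dict with "pixels" (480x640x3 uint8, red, green, blue), "camera_matrix" (3x3 intrinsics, pixels), "R" (3x3) and "t" (3): a world point X has camera coordinates R X + t. Camera axes: x right, y down, z forward; pixel columns grow to the right and rows downward; lengths in m; the calibration is good to about 2 mm. A picture is of the moment at which its call begins. There is no depth.
- r.finish_job(): hands the job in; it is judged then, once.
The state is a dict: "time_s": time; "joints": joint angles; "joint_velocities": joint speeds; "effort": joint torques, N m; "tcp_pos": TCP position; "ee_rot": TCP orientation; "wrist_force": force on the tool from outside, world axes, zero at the start; "moment": the same for the moment, N m; "gripper_width": opening from 0.0 (shut) to 1.0 (fully open); "gripper_force": force on a finger pad.
Only numpy, scipy, OpenCV 4.12 (cv2) and the standard library are available. Lean on these libraries where they do the work, as an engineer would, in place of code of your own. Each camera call takes 0.05 s, during which the arm holds its last target. There are 200 camera calls.

## Task

Lay the parts out for the rebuild: set the hex nut flat on the counter 12 cm from the kingpin of the aluminium baseplate, straight out past the plate's kingpin end, and stand the white bushing halfway between the kingpin and the nut. Lay the loose green wheel flat in front of the blue organizer's flap, centred on it with a 4 cm gap, and lay the ball bearing flat on top of the wheel, centred over its hole. Leave the yellow grip, the socket wrench and the truck hanger where they are.

Things in the scene. Friction and masses are not known exactly. Their poses are not given: they have to be found in the camera images.
- baseplate: Aluminium skateboard truck baseplate, fixed to the counter: a plate 85 x 58 x 8 mm with a dark upright kingpin (12 mm diameter, top 42 mm above the counter) near one end and a tilted round pivot cup (top about 25 mm above the counter) near the other. Origin on the kingpin's axis at counter height. Its -x axis points along the plate's length out past the kingpin end, whose edge lies 22 mm from the origin; +x points to the pivot cup, where the edge lies 63 mm from the origin.
- organizer: Blue plastic parts organizer, fixed to the counter, about 100 mm deep (x), 160 mm wide (y), 51 mm high, with a closed upright flap with a grey lip on its front. Origin at the centre of its footprint at counter height. Its -x axis points squarely out of the flap; the front face (the lip) lies 50 mm from the origin.
- wheel_mid (a point): Loose green skateboard wheel lying flat, 54 mm diameter, 32 mm high, 75 g, flat top face 44 mm across with a white hub disc and a dark hole drawn flush in it. (The other three green wheels, threaded on a rod at the back, belong to the rack.) Point: its centre, half-way up (16 mm above its underside); z is its axis.
- bearing_mid (a point): Steel ball bearing lying flat, a disc 22 mm diameter, 7 mm high, with a dark shield and bore, 14 g. Point: its centre, half-way up (3.5 mm above its underside); z is its axis.
- bushing_mid (a point): White urethane bushing standing upright, a short plain cylinder 32 mm diameter, 24 mm high, 16 g. Point: its centre, half-way up (12 mm above its underside); z is its axis.
- nut_mid (a point): Steel hex nut lying flat, 22 mm across flats, 25 mm across corners, 14 mm high, 20 g. Point: its centre, half-way up (7 mm above its underside); z is its axis; one pair of flats faces along its x axis, the others are turned 60 and 120 degrees from it.
- grip_mid (a point): Yellow silicone handlebar-style grip lying on the counter, 34 mm (x) by 110 mm (y), 30 mm high, loose, not part of the job. Point: its centre, about half-way up.
- wrench_mid (a point): Steel socket wrench lying on the counter, loose, not part of the job: 34 mm wide, from 105 mm on the -y side of the point (handle) to 77 mm on the +y side (head, 34 mm high). Point: middle of the handle bar, 8 mm above the counter.
- hanger_mid (a point): Aluminium truck hanger with its steel axle lying on the counter, loose, not part of the job: 190 mm long (y), from -15 to +34 mm in x, 26 mm high. Point: centre of its cross body, 13 mm above the counter.

How it is judged (in metres and radians):
At the end, for the whole second after the job is handed in: Nut 120 mm and bushing 60 mm straight out from the kingpin (within 15 and 13 mm along and across); wheel 40 mm in front of the flap and centred (within 15 mm each way); bearing on the wheel, centred within 8 mm; all flat within 0.1 rad, heights within 3 mm, released and at rest (x of nut_mid in the frame of baseplate between -0.135 and -0.105 m and y of nut_mid in the frame of baseplate between -0.015 and 0.015 m and x of bushing_mid in the frame of baseplate between -0.073 and -0.047 m and y of bushing_mid in the frame of baseplate between -0.013 and 0.013 m and x of wheel_mid in the frame of organizer between -0.132 and -0.102 m and y of wheel_mid in the frame of organizer between -0.015 and 0.015 m and horizontal distance between bearing_mid and wheel_mid below 0.008 m and height (world z) of nut_mid between 0.004 and 0.01 m and angle between each of nut_mid, bushing_mid, wheel_mid, bearing_mid's own z axis and vertical below 0.1 rad and linear speed of each of nut, bushing, wheel, bearing below 0.02 m/s and height (world z) of bushing_mid between 0.009 and 0.015 m and height (world z) of wheel_mid between 0.013 and 0.019 m and height (world z) of bearing_mid between 0.0325 and 0.0385 m); the robot touches nothing.
It fails at once if the grip is moved by more than 15 mm (distance of grip_mid from where it was at the start of the episode above 0.015 m).
It fails at once if the wrench is moved by more than 15 mm (distance of wrench_mid from where it was at the start of the episode above 0.015 m).
It fails at once if the hanger is moved by more than 15 mm (distance of hanger_mid from where it was at the start of the episode above 0.015 m).
It also fails if it takes over 106 s, if anything falls off the work surface, if the arm or the gripper's body presses on something with over 40 N, if the wrist force passes 120 N, or if a joint passes its speed limit or range.

## Working session

There is one attempt and no reset: what is moved stays moved. The work goes in short steps, Python scripts to look and compute and a tool call to move; the robot and the scene stay as the last step left them, time stands still between calls to the robot, and variables do not carry over. Pictures are saved under pics/ and viewed, at most 14 in all, crops included, and the job is handed in when it is done.

Besides the shell and the picture viewer there is one more tool, called after ">>>" by a JSON object that holds its "name" and its "arguments". servo_tool: Moves the arm, as the interface text tells. Its arguments: {"type":"object","properties":{"commands":{"type":"array","items":{"type":"array","items":{"type":"array","items":{"type":"number"}}}}},"required":["commands"]}

```bash
ls; mkdir -p pics; cat > h.py <<'E'
import numpy as np, cv2
from station import r
def cap(n, save=None):
    c=r.capture(n)
    c={k:np.array(v) for k,v in c.items()}
    if save: cv2.imwrite('pics/'+save,cv2.cvtColor(c['pixels'],cv2.COLOR_RGB2BGR))
    return c
def ray(c,u,v,z):
    d=c['R'].T@np.linalg.inv(c['camera_matrix'])@np.array([u,v,1.]); o=-c['R'].T@c['t']
    return o+d*(z-o[2])/d[2]
def proj(c,X):
    p=c['camera_matrix']@(c['R']@np.array(X)+c['t']); return p[:2]/p[2]
E
python3 - <<'E'
from h import *
import pickle
d={}
for n in('top','side'):
    d[n]=cap(n,n+'0.png'); print(n,-d[n]['R'].T@d[n]['t'],d[n]['R'][2])
pickle.dump(d,open('c0.pkl','wb'))
s=r.sense();print(s['time_s'],s['tcp_pos'],s['ee_rot'],s['gripper_width'])
E
```

```text
pics
top [ 0.41461366 -0.018239    0.86548819] [ 0.1190637   0.00407204 -0.99287827]
side [0.19881454 0.63357029 0.80762146] [ 0.29438267 -0.59986359 -0.7439775 ]
0.1 [ 0.26136849 -0.56714858  0.232565  ] [[-9.08277837e-01 -4.18366459e-01 -9.36587715e-04]
 [-4.18367492e-01  9.08276125e-01  1.76697072e-03]
 [ 1.11438976e-04  1.99673820e-03 -9.99998000e-01]] 0.9989897976726878
```

View pics/top0.png

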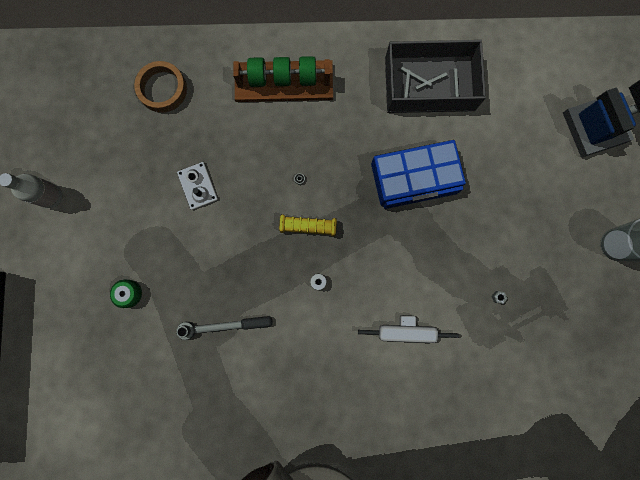

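View pics/side0.png

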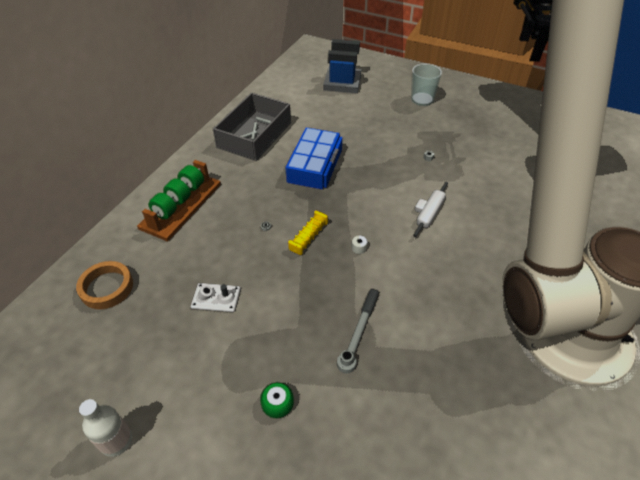

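The top view shows the baseplate (197,186), bearing or nut candidates at (300,179) and (501,298), the grip (308,226), bushing (319,282), wheel (124,293), wrench (225,327), hanger (409,333) and organizer (420,173). I'll zoom in on the ambiguous ones.

```bash
python3 - <<'E'
from h import *
import pickle
d=pickle.load(open('c0.pkl','rb'))
def crop(n,u,v,w=32,h=32): 
    p=d[n]['pixels'][v-h:v+h,u-w:u+w]; return cv2.resize(p,(256,256),interpolation=cv2.INTER_CUBIC)
row=lambda L: np.hstack([crop(*x) for x in L])
im=np.vstack([row([('top',197,186),('top',300,179,16,16),('top',501,298,16,16)]),row([('side',216,295),('top',319,282,16,16),('top',420,175,56,56)])])
cv2.imwrite('pics/crops.png',cv2.cvtColor(cv2.convertScaleAbs(im,alpha=1.3),cv2.COLOR_RGB2BGR))
c=d['top']
hsv=cv2.cvtColor(c['pixels'],cv2.COLOR_RGB2HSV)
def blob(m,u,v,w):
    q=np.zeros_like(m);q[v-w:v+w,u-w:u+w]=m[v-w:v+w,u-w:u+w]
    cs,_=cv2.findContours(q,cv2.RETR_EXTERNAL,cv2.CHAIN_APPROX_NONE); return max(cs,key=cv2.contourArea)
V=hsv[...,2];S=hsv[...,1];H=hsv[...,0]
bright=((V>120)&(S<70)).astype(np.uint8)
blue=((H>100)&(H<130)&(S>90)&(V>70)).astype(np.uint8)
for nm,m,u,v,w,z in [('plate',bright,197,186,34,.008),('300',bright,300,179,12,.007),('501',bright,501,298,12,.014),('bush',bright,319,282,14,.024),('wheelhub',bright,124,293,14,.032),('org',blue,420,173,56,.05)]:
    k=blob(m,u,v,w); rc=cv2.minAreaRect(k); M=cv2.moments(k)
    print(nm,cv2.contourArea(k),np.round(rc[0],1),np.round(rc[1],1),rc[2].__round__(1),'w',ray(c,*rc[0],z)[:2].round(4),(ray(c,M['m10']/M['m00'],M['m01']/M['m00'],z)[:2]).round(4))
    if nm in('plate','org'): print([ray(c,*p,z)[:2].round(4).tolist() for p in cv2.boxPoints(rc)])
E
```

```text
plate 1065.0 [196.4 185.2] [40.2 28.2] 69.1 w [0.6332 0.2265] [0.6332 0.2263]
[[0.6621, 0.2677], [0.6818, 0.2152], [0.6045, 0.1856], [0.5852, 0.2377]]Traceback (most recent call last):
  File "<stdin>", line 19, in <module>
ZeroDivisionError: float division by zero
```

View pics/crops.png

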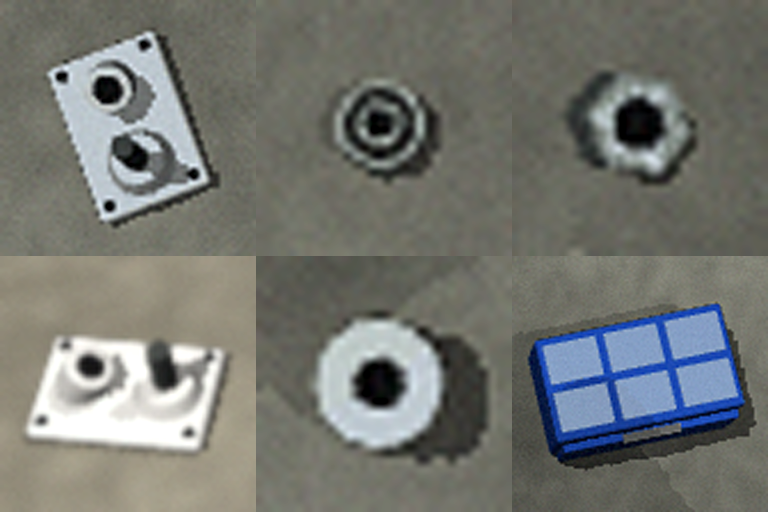

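The crops show that the kingpin is at the robot-side end of the plate. The bearing is at (299.5,178.6), the nut at about (500.5,297.8) with its hole near (501,297), and the bushing at (318.3,282). The organizer's flap faces lower right, with the grey lip visible.

```bash
python3 - <<'E'
from h import *
import pickle
d=pickle.load(open('c0.pkl','rb')); c=d['top']
for n,u,v,z in [('bear',299.5,178.6,.007),('nut',500.7,297.5,.014),('bush',318.3,282,.024),('wheel',123.5,293,.032)]:
    print(n,ray(c,u,v,z)[:2].round(4))
s=112/256
P=[(364+a*s,119+b*s) for a,b in [(28,86),(206,49),(228,147),(44,184)]]
W=np.array([ray(c,*p,.051)[:2] for p in P]);print(W.round(4))
print('depth',np.linalg.norm(W[0]-W[3]),np.linalg.norm(W[1]-W[2]),'width',np.linalg.norm(W[0]-W[1]),np.linalg.norm(W[3]-W[2]))
y=(W[0]-W[1]+W[3]-W[2]);y/=np.linalg.norm(y);x=np.array([y[1],-y[0]]);print('x',x,'org yaw',np.degrees(np.arctan2(x[1],x[0])))
o=W.mean(0);print('o',o,'wheel tgt',o-.117*x)
# lip ray at lower front edge
hsv=cv2.cvtColor(c['pixels'],cv2.COLOR_RGB2HSV)
m=((hsv[...,0]>100)&(hsv[...,0]<130)&(hsv[...,1]>120)&(hsv[...,2]>40)).astype(np.uint8);m[:, :360]=0;m[:,480:]=0;m[:130]=0;m[215:]=0
k=max(cv2.findContours(m,0,1)[0],key=cv2.contourArea);rc=cv2.minAreaRect(k)
print(rc,[ray(c,*p,0.051)[:2].round(4).tolist() for p in cv2.boxPoints(rc)])
print([ray(c,*p,0.0)[:2].round(4).tolist() for p in cv2.boxPoints(rc)])
E
```

```text
bear [0.6429 0.0207]
nut [ 0.4004 -0.3613]
bush [ 0.4361 -0.0132]
wheel [0.422  0.3542]
[[ 0.6711 -0.128 ]
 [ 0.7    -0.2777]
 [ 0.6159 -0.2912]
 [ 0.5877 -0.1383]]
depth 0.08401519451624434 0.08517817964340431 width 0.1524733244815409 0.15547832230039962
x [0.98273923 0.18499625] org yaw 10.660913830858188
o [ 0.643671   -0.20882367] wheel tgt [ 0.52869051 -0.23046823]
((417.80230712890625, 172.31570434570312), (52.471038818359375, 88.4000015258789), 77.06194305419922) [[0.6714, -0.1139], [0.707, -0.2798], [0.6067, -0.2964], [0.572, -0.1328]]
[[0.6874, -0.1199], [0.7253, -0.2962], [0.6188, -0.3138], [0.5819, -0.14]]
```

>>> {"name": "servo_tool", "arguments": {"commands": [[[0.2,-40,24,12,0,0,0.13],[0.2,-80,48,24,0,0,0.26],[0.2,-120,72,36,0,0,0.39],[0.2,-160,97,50,0,0,0.432],[0.2,-180,109,60,0,0,0.432]]]}}

```text
time_s: 0.6
tcp_pos: [0.3803, -0.3903, 0.1725]
ee_rot: [[-1.0, -0.001, -0.001], [-0.001, 1.0, 0.001], [0.001, 0.001, -1.0]]
wrist_force: [0.2, -0.2, -0.8]
gripper_width: 0.803
gripper_force: 0.0
```

```bash
python3 - <<'E'
from h import *
c=cap('wrist','w1.png'); s=r.sense(); print(s['time_s'],s['tcp_pos'],s['ee_rot'].round(3) if hasattr(s['ee_rot'],'round') else s['ee_rot'])
print(-c['R'].T@c['t'],c['R']); print(proj(c,[.4004,-.3613,.014]))
E
```

```text
0.65 [ 0.38060779 -0.38853441  0.17093117] [[-1.    -0.003 -0.003]
 [-0.003  1.     0.004]
 [ 0.003  0.004 -1.   ]]
[ 0.30745402 -0.39073076  0.32341402] [[-1.29864821e-03  9.99996747e-01  2.19555225e-03]
 [ 9.63359482e-01  6.62192155e-04  2.68212733e-01]
 [ 2.68210406e-01  2.46342006e-03 -9.63357208e-01]]
[348.86575093 249.17610088]
```

View pics/w1.png

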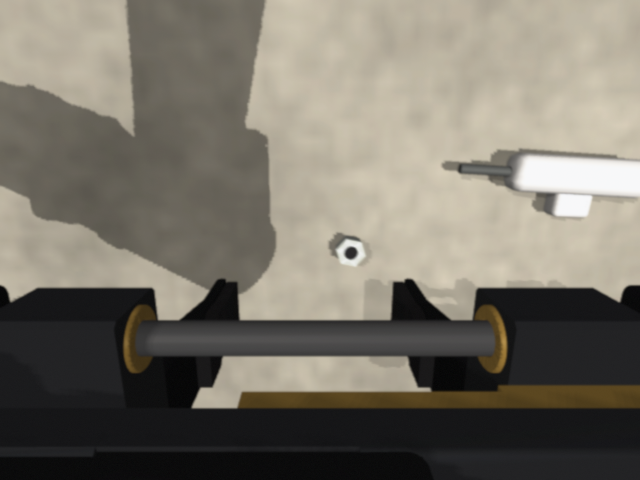

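The wrist view shows the nut at (351,252), just ahead of the jaws. I'll measure its centre and hex angle.

```bash
cat >> h.py <<'E'
def near(c,u,v,w,thr):
    g=cv2.cvtColor(c['pixels'],cv2.COLOR_RGB2GRAY); m=np.zeros_like(g); u,v=int(u),int(v)
    m[v-w:v+w,u-w:u+w]=(g[v-w:v+w,u-w:u+w]>thr)
    k=max(cv2.findContours(m,0,1)[0],key=cv2.contourArea); return k
E
python3 - <<'E'
from h import *
c=cap('wrist')
g=cv2.cvtColor(c['pixels'],cv2.COLOR_RGB2GRAY);p=g[230:275,328:375];print(np.percentile(p,[5,25,50,75,95]))
for t in (205,220):
    k=near(c,351,252,24,t);print(cv2.contourArea(k),cv2.minEnclosingCircle(k),cv2.minAreaRect(k));a=cv2.approxPolyDP(cv2.convexHull(k),2,True)[:,0];W=np.array([ray(c,*q,.014)[:2] for q in a]);print(a.tolist())
    e=np.roll(W,-1,0)-W;print([(round(np.linalg.norm(x)*1e3,1),round(np.degrees(np.arctan2(x[1],x[0]))%60,1)) for x in e])
    print(ray(c,*cv2.minEnclosingCircle(k)[0],.014))
cv2.imwrite('pics/nut.png',cv2.resize(c['pixels'][222:282,320:380],(480,480),interpolation=cv2.INTER_CUBIC))
E
```

```text
[ 81. 164. 184. 191. 233.]
508.5 ((347.0581359863281, 252.17442321777344), 14.225414276123047) ((347.2500305175781, 252.25003051757812), (24.748737335205078, 28.284271240234375), 45.0)
[[357, 242], [361, 255], [352, 265], [338, 263], [334, 248], [343, 239]]
[(np.float64(11.9), np.float64(18.2)), (np.float64(11.5), np.float64(20.5)), (np.float64(12.0), np.float64(21.6)), (np.float64(13.7), np.float64(15.2)), (np.float64(10.7), np.float64(16.7)), (np.float64(12.0), np.float64(17.7))]
[ 0.40265516 -0.36075064  0.014     ]
456.5 ((347.1041564941406, 252.11309814453125), 13.468982696533203) ((347.0159912109375, 252.4119873046875), (26.83281898498535, 23.70232391357422), 10.304845809936523)
[[342, 240], [357, 243], [360, 256], [351, 265], [337, 261], [334, 249]]
[(np.float64(12.8), np.float64(18.5)), (np.float64(11.7), np.float64(14.3)), (np.float64(10.9), np.float64(17.4)), (np.float64(12.4), np.float64(13.4)), (np.float64(10.9), np.float64(14.4)), (np.float64(10.2), np.float64(20.2))]
[ 0.40260137 -0.36071344  0.014     ]
```

View pics/nut.png

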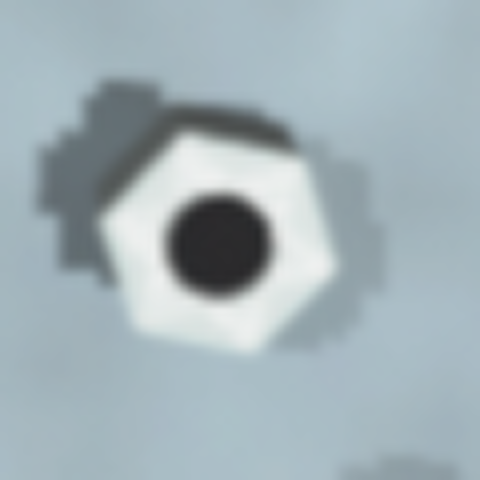

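>>> {"name": "servo_tool", "arguments": {"commands": [[[0.4,-12,14,40,0,0,-0.14],[0.4,-22,28,80,0,0,-0.27],[0.4,-22,28,115,0,0,-0.297],[0.4,-22,28,140,0,0,-0.297],[0.4,-22,28,140,0,0,-0.297]]]}}

```text
time_s: 1.2
tcp_pos: [0.3988, -0.3646, 0.0302]
ee_rot: [[-0.957, -0.291, -0.007], [-0.291, 0.957, 0.004], [0.006, 0.006, -1.0]]
wrist_force: [-0.9, -0.5, -0.4]
gripper_width: 0.607
gripper_force: 0.0
```

```bash
python3 - <<'E'
from h import *
c=cap('wrist','w2.png'); s=r.sense(); print(s['tcp_pos'],np.round(s['ee_rot'],3).tolist(),s['gripper_width']); print(proj(c,[.4026,-.3607,.014]))
E
```

```text
[ 0.40033022 -0.36553937  0.03238646] [[-0.956, -0.292, -0.004], [-0.292, 0.956, 0.001], [0.003, 0.002, -1.0]] 0.6070052738799055
[320.52175859 304.81476543]
```

View pics/w2.png

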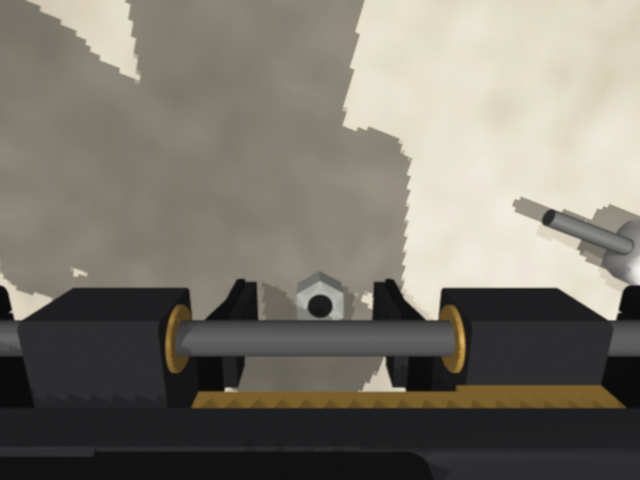

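>>> {"name": "servo_tool", "arguments": {"commands": [[[0.4,-3,2,9,0,0,0],[0.4,-3,2,18,0,0,0],[1,-3,2,18,0,0,0],[1,-3,2,18,0,0,0],[1,-3,2,18,0,0,0]]]}}

```text
time_s: 1.75
tcp_pos: [0.4041, -0.3627, 0.0161]
ee_rot: [[-0.956, -0.293, 0.001], [-0.293, 0.956, -0.001], [-0.001, -0.001, -1.0]]
wrist_force: [0.5, -0.1, -0.5]
gripper_width: 0.413
gripper_force: 0.0
```

>>> {"name": "servo_tool", "arguments": {"commands": [[[1,0,0,0,0,0,0],[1,0,0,0,0,0,0],[1,0,0,-20,0,0,0],[1,0,0,-60,0,0,0.14],[1,0,0,-100,0,0,0.28]]]}}

```text
time_s: 2.25
tcp_pos: [0.4031, -0.3622, 0.1161]
ee_rot: [[-1.0, -0.011, -0.002], [-0.011, 1.0, 0.001], [0.002, 0.001, -1.0]]
wrist_force: [-0.1, -0.1, -0.7]
gripper_width: 0.246
gripper_force: 30.0
```

>>> {"name": "servo_tool", "arguments": {"commands": [[[1,-9,48,0,0,0,0.01],[1,-18,96,0,0,0,0.01],[1,-27,144,0,0,0,0.01],[1,-36,192,0,0,0,0.01],[1,-45,240,0,0,0,0.01]]]}}

```text
time_s: 2.75
tcp_pos: [0.4447, -0.12, 0.1159]
ee_rot: [[-1.0, -0.007, 0.001], [-0.007, 1.0, 0.0], [-0.001, 0.0, -1.0]]
wrist_force: [0.9, -0.5, 0.5]
gripper_width: 0.245
gripper_force: 30.0
```

>>> {"name": "servo_tool", "arguments": {"commands": [[[1,-9,48,0,0,0,0],[1,-18,96,0,0,0,0],[1,-27,144,0,0,0,0],[1,-36,192,0,0,0,0],[1,-45,240,0,0,0,0]]]}}

```text
time_s: 3.25
tcp_pos: [0.488, 0.1207, 0.1159]
ee_rot: [[-1.0, -0.007, 0.001], [-0.007, 1.0, 0.0], [-0.001, 0.0, -1.0]]
wrist_force: [0.8, -1.4, -0.4]
gripper_width: 0.245
gripper_force: 30.0
```

>>> {"name": "servo_tool", "arguments": {"commands": [[[1,-7,28,20,0,0,0],[1,-14,55,50,0,0,0],[1,-14,55,80,0,0,0],[1,-14,55,98,0,0,0],[1,-14,55,100,0,0,0]]]}}

```text
time_s: 3.75
tcp_pos: [0.5011, 0.1737, 0.0139]
ee_rot: [[-1.0, -0.008, -0.002], [-0.008, 1.0, -0.002], [0.002, -0.002, -1.0]]
wrist_force: [0.3, -0.5, -0.5]
gripper_width: 0.24
gripper_force: 30.0
```

>>> {"name": "servo_tool", "arguments": {"commands": [[[1,0,0,0,0,0,0],[0.6,0,0,0,0,0,0],[0.5,0,0,0,0,0,0],[0.5,0,0,0,0,0,0],[0.5,0,0,0,0,0,0]]]}}

```text
time_s: 4.25
tcp_pos: [0.5019, 0.1736, 0.016]
ee_rot: [[-1.0, -0.007, 0.001], [-0.007, 1.0, 0.001], [-0.001, 0.001, -1.0]]
wrist_force: [-0.5, 0.1, -0.1]
gripper_width: 0.479
gripper_force: 0.0
```

>>> {"name": "servo_tool", "arguments": {"commands": [[[0.5,0,0,-10,0,0,0],[0.5,0,0,-30,0,0,0],[0.4,0,0,-70,0,0,0],[0.3,20,-45,-90,0,0,0],[0.3,40,-90,-90,0,0,0]]]}}

```text
time_s: 4.75
tcp_pos: [0.4653, 0.0863, 0.1091]
ee_rot: [[-1.0, -0.01, 0.008], [-0.01, 1.0, 0.003], [-0.008, 0.003, -1.0]]
wrist_force: [-0.1, -0.6, 0.4]
gripper_width: 0.665
gripper_force: 0.0
```

>>> {"name": "servo_tool", "arguments": {"commands": [[[0.25,10,-40,0,0,0,0],[0.25,20,-80,0,0,0,0],[0.25,29,-99,0,0,0,0],[0.25,29,-99,20,0,0,0],[0.25,29,-99,20,0,0,0]]]}}

```text
time_s: 5.25
tcp_pos: [0.4333, -0.0149, 0.0849]
ee_rot: [[-1.0, -0.005, -0.003], [-0.005, 1.0, -0.001], [0.003, -0.001, -1.0]]
wrist_force: [-0.5, -0.8, -0.5]
gripper_width: 0.749
gripper_force: 0.0
```

```bash
python3 - <<'E'
from h import *
c=cap('wrist'); s=r.sense(); print(s['tcp_pos']); p=proj(c,[.4361,-.0132,.024]);print(p)
k=near(c,*p,45,215);print(cv2.contourArea(k),cv2.boundingRect(k),cv2.minEnclosingCircle(k),ray(c,*cv2.minEnclosingCircle(k)[0],.024))
t=cap('top');
for u,v in [(.5023,.1755)]:
    p=proj(t,[u,v,.014]);print('nut tgt px',p)
    q=t['pixels'][int(p[1])-32:int(p[1])+32,int(p[0])-32:int(p[0])+32]
w=c['pixels'][int(p[1])*0+200:440,160:480]
cv2.imwrite('pics/b1.png',cv2.cvtColor(np.hstack([cv2.resize(q,(400,400)),cv2.resize(w,(400,400))]),cv2.COLOR_RGB2BGR))
E
```

```text
[ 0.43433625 -0.01426915  0.08563323]
[317.68871589 268.95723453]
105.5 (307, 288, 25, 10) ((319.0, 293.5), 12.010512351989746) [ 0.45153193 -0.01231478  0.024     ]
nut tgt px [220.72753212 249.76253208]
```

View pics/b1.png

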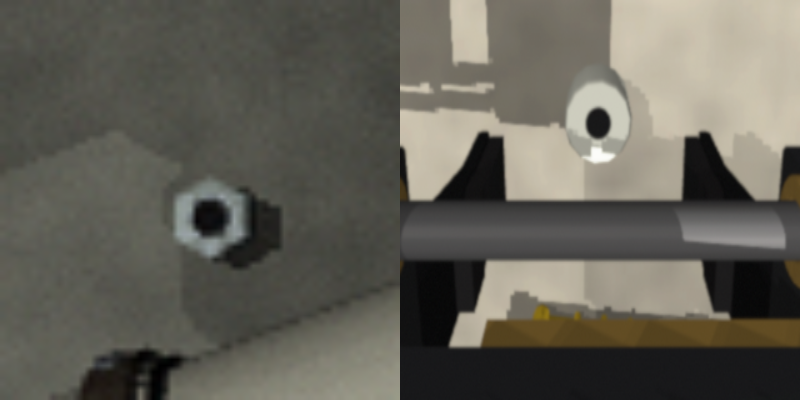

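The crops show the nut lying flat at top-view pixel (221.6,251.9), about 4 mm from its target. The bushing's hole is at wrist pixel (318,274), centred between the fingers.

>>> {"name": "servo_tool", "arguments": {"commands": [[[0.25,-4,1,30,0,0,0],[0.25,-4,1,67,0,0,0],[1,-4,1,67,0,0,0],[1,-4,1,67,0,0,0],[1,-4,1,67,0,0,0]]]}}

```text
time_s: 5.85
tcp_pos: [0.4403, -0.0122, 0.0202]
ee_rot: [[-1.0, -0.008, 0.003], [-0.008, 1.0, 0.001], [-0.003, 0.001, -1.0]]
wrist_force: [0.8, 0.3, -0.4]
gripper_width: 0.559
gripper_force: 0.0
```

>>> {"name": "servo_tool", "arguments": {"commands": [[[1,0,0,0,0,0,0],[1,0,0,0,0,0,0],[1,0,0,0,0,0,0],[1,0,0,-40,0,0,0],[1,0,0,-80,0,0,0]]]}}

```text
time_s: 6.35
tcp_pos: [0.4379, -0.0132, 0.0989]
ee_rot: [[-1.0, -0.007, -0.003], [-0.007, 1.0, -0.001], [0.003, -0.001, -1.0]]
wrist_force: [1.4, -0.2, -0.1]
gripper_width: 0.346
gripper_force: 30.0
```

>>> {"name": "servo_tool", "arguments": {"commands": [[[1,-24,42,0,0,0,0],[1,-48,84,0,0,0,0],[1,-72,126,0,0,0,0],[1,-96,168,0,0,0,0],[1,-119,210,0,0,0,0]]]}}

```text
time_s: 6.85
tcp_pos: [0.557, 0.1997, 0.0988]
ee_rot: [[-1.0, -0.007, 0.0], [-0.007, 1.0, 0.0], [-0.0, 0.0, -1.0]]
wrist_force: [0.8, -0.2, -0.5]
gripper_width: 0.346
gripper_force: 30.0
```

```bash
python3 - <<'E'
from h import *
s=r.sense(); print(s['tcp_pos'],np.round(s['ee_rot'],3).tolist())
E
```

```text
[0.55700409 0.1996703  0.09882665] [[-1.0, -0.007, 0.0], [-0.007, 1.0, 0.0], [-0.0, 0.0, -1.0]]
```

>>> {"name": "servo_tool", "arguments": {"commands": [[[1,0,-2,40,0,0,0],[1,0,-2,70,0,0,0],[1,0,-2,79,0,0,0],[1,0,-2,79,0,0,0],[0.6,0,-2,79,0,0,0]]]}}

```text
time_s: 7.35
tcp_pos: [0.5567, 0.196, 0.0202]
ee_rot: [[-1.0, -0.007, 0.001], [-0.007, 1.0, 0.0], [-0.001, 0.0, -1.0]]
wrist_force: [0.1, -0.5, -0.7]
gripper_width: 0.375
gripper_force: 0.0
```

>>> {"name": "servo_tool", "arguments": {"commands": [[[0.5,0,0,0,0,0,0],[0.45,0,0,0,0,0,0],[0.45,0,0,0,0,0,0],[0.45,0,0,-30,0,0,0],[0.4,0,0,-80,0,0,0]]]}}

```text
time_s: 7.85
tcp_pos: [0.5541, 0.1945, 0.097]
ee_rot: [[-1.0, -0.006, -0.008], [-0.006, 1.0, -0.005], [0.008, -0.005, -1.0]]
wrist_force: [0.9, 1.4, -0.1]
gripper_width: 0.573
gripper_force: 0.0
```

>>> {"name": "servo_tool", "arguments": {"commands": [[[0.1,30,35,0,0,0,0],[0,60,70,0,0,0,0],[0,90,105,0,0,0,0],[0,120,140,0,0,0,0],[0,136,155,0,0,0,0]]]}}

```text
time_s: 8.35
tcp_pos: [0.4176, 0.3524, 0.0999]
ee_rot: [[-1.0, -0.01, 0.001], [-0.01, 1.0, 0.001], [-0.001, 0.001, -1.0]]
wrist_force: [0.1, -0.4, 1.3]
gripper_width: 0.948
gripper_force: 0.0
```

```bash
python3 - <<'E'
from h import *
c=cap('wrist'); s=r.sense(); print(s['tcp_pos'],s['gripper_width']); p=proj(c,[.422,.3542,.032]);print(p)
h=cv2.cvtColor(c['pixels'],cv2.COLOR_RGB2HSV); m=cv2.inRange(h,(45,80,30),(80,255,255))
k=max(cv2.findContours(m,0,1)[0],key=cv2.contourArea);print(cv2.boundingRect(k),cv2.contourArea(k))
t=cap('top');p=proj(t,[.5582,.1973,.024]);print('bush tgt px',p);u,v=map(int,p)
q=t['pixels'][v-48:v+48,u-48:u+48]
cv2.imwrite('pics/b2.png',cv2.cvtColor(np.hstack([cv2.resize(q,(400,400)),cv2.resize(c['pixels'][160:480],(400,400))]),cv2.COLOR_RGB2BGR))
E
```

```text
[0.41647309 0.35329696 0.09987963] 0.9711279159347403
[317.53849858 267.18850469]
(279, 217, 85, 87) 5555.0
bush tgt px [208.5537576  220.75573316]
```

View pics/b2.png

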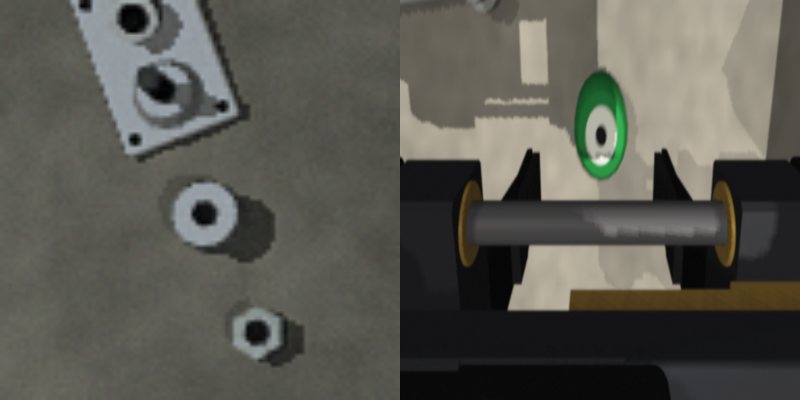

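The crops show the bushing standing in line between the kingpin and the nut. The wheel's hub is at wrist pixel (322,268), centred between the fingers.

>>> {"name": "servo_tool", "arguments": {"commands": [[[0,-6,2,30,0,0,0],[0,-6,2,70,0,0,0],[0,-6,2,82,0,0,0],[1,-6,2,82,0,0,0],[1,-6,2,82,0,0,0]]]}}

```text
time_s: 8.95
tcp_pos: [0.4263, 0.3524, 0.0185]
ee_rot: [[-1.0, -0.007, 0.001], [-0.007, 1.0, 0.001], [-0.001, 0.001, -1.0]]
wrist_force: [-0.3, -0.6, 0.9]
gripper_width: 0.894
gripper_force: 0.0
```

>>> {"name": "servo_tool", "arguments": {"commands": [[[1,0,0,0,0,0,0],[1,0,0,0,0,0,0],[1,0,0,0,0,0,0],[1,0,0,0,0,0,0],[1,0,0,-20,0,0,0]]]}}

```text
time_s: 9.45
tcp_pos: [0.4241, 0.3506, 0.0359]
ee_rot: [[-1.0, -0.006, -0.003], [-0.006, 1.0, -0.004], [0.003, -0.004, -1.0]]
wrist_force: [-0.5, -0.9, -1.2]
gripper_width: 0.614
gripper_force: 30.0
```

>>> {"name": "servo_tool", "arguments": {"commands": [[[1,0,0,-45,0,0,0],[1,0,0,-90,0,0,0],[1,-8,-48,-90,0,0,0],[1,-16,-96,-90,0,0,0],[1,-24,-144,-90,0,0,0]]]}}

```text
time_s: 9.95
tcp_pos: [0.4499, 0.2068, 0.1279]
ee_rot: [[-1.0, -0.008, 0.0], [-0.008, 1.0, 0.0], [-0.0, 0.0, -1.0]]
wrist_force: [1.2, -0.0, -0.3]
gripper_width: 0.608
gripper_force: 30.0
```

>>> {"name": "servo_tool", "arguments": {"commands": [[[1,-8,-48,0,0,0,0],[1,-16,-96,0,0,0,0],[1,-24,-144,0,0,0,0],[1,-32,-192,0,0,0,0],[1,-40,-240,0,0,0,0]]]}}

```text
time_s: 10.45
tcp_pos: [0.4916, -0.0334, 0.1277]
ee_rot: [[-1.0, -0.007, -0.0], [-0.007, 1.0, 0.0], [0.0, 0.0, -1.0]]
wrist_force: [1.6, 0.5, -0.3]
gripper_width: 0.608
gripper_force: 30.0
```

>>> {"name": "servo_tool", "arguments": {"commands": [[[1,-8,-48,0,0,0,0],[1,-16,-96,0,0,0,0],[1,-24,-144,0,0,0,0],[1,-30,-180,0,0,0,0],[1,-30,-180,0,0,0,0]]]}}

```text
time_s: 10.95
tcp_pos: [0.5232, -0.215, 0.127]
ee_rot: [[-1.0, -0.001, -0.0], [-0.001, 1.0, -0.0], [0.0, -0.0, -1.0]]
wrist_force: [-0.2, 0.1, -1.4]
gripper_width: 0.605
gripper_force: 30.0
```

>>> {"name": "servo_tool", "arguments": {"commands": [[[1,0,-18,30,0,0,0],[1,0,-18,75,0,0,0],[1,0,-18,105,0,0,0],[1,0,-18,110,0,0,0],[1,0,-18,110,0,0,0]]]}}

```text
time_s: 11.45
tcp_pos: [0.5225, -0.2286, 0.0171]
ee_rot: [[-1.0, -0.007, -0.002], [-0.007, 1.0, 0.0], [0.002, 0.0, -1.0]]
wrist_force: [0.5, 0.1, 0.2]
gripper_width: 0.612
gripper_force: 30.0
```

>>> {"name": "servo_tool", "arguments": {"commands": [[[0.3,0,0,0,0,0,0],[0.2,0,0,0,0,0,0],[0.2,0,0,0,0,0,0],[0.2,0,0,0,0,0,0],[0.2,0,0,-20,0,0,0]]]}}

```text
time_s: 11.95
tcp_pos: [0.5213, -0.2288, 0.0355]
ee_rot: [[-1.0, -0.006, -0.006], [-0.006, 1.0, 0.001], [0.006, 0.001, -1.0]]
wrist_force: [0.4, 0.1, 0.4]
gripper_width: 0.793
gripper_force: 0.0
```

>>> {"name": "servo_tool", "arguments": {"commands": [[[0.2,0,0,-40,0,0,0],[0.3,0,0,-80,0,0,0],[0.4,-20,40,-80,0,0,0],[0.4,-40,80,-80,0,0,0],[0.4,-60,120,-80,0,0,0]]]}}

```text
time_s: 12.45
tcp_pos: [0.583, -0.1077, 0.1184]
ee_rot: [[-1.0, -0.006, 0.002], [-0.006, 1.0, 0.0], [-0.002, 0.0, -1.0]]
wrist_force: [1.1, -0.4, -0.3]
gripper_width: 0.611
gripper_force: 0.0
```

>>> {"name": "servo_tool", "arguments": {"commands": [[[0.4,-15,45,0,0,0,0],[0.4,-30,90,0,0,0,0],[0.4,-45,120,0,0,0,0],[0.4,-52,130,0,0,0,0],[0.4,-52,130,20,0,0,0]]]}}

```text
time_s: 12.95
tcp_pos: [0.6366, 0.0236, 0.1]
ee_rot: [[-1.0, -0.01, 0.007], [-0.01, 1.0, 0.001], [-0.007, 0.001, -1.0]]
wrist_force: [-0.3, 0.3, -0.5]
gripper_width: 0.602
gripper_force: 0.0
```

```bash
python3 - <<'E'
from h import *
c=cap('wrist'); s=r.sense(); print(s['tcp_pos'],s['gripper_width']); p=proj(c,[.6445,.0207,.007]);print(p)
t=cap('top');q=t['pixels'][130:270,350:490]
cv2.imwrite('pics/b3.png',cv2.cvtColor(np.hstack([cv2.resize(q,(400,400)),cv2.resize(c['pixels'][200:400,220:420],(400,400))]),cv2.COLOR_RGB2BGR))
h=cv2.cvtColor(t['pixels'],cv2.COLOR_RGB2HSV); m=cv2.inRange(h,(45,80,30),(80,255,255));m[:150]=0
k=max(cv2.findContours(m,0,1)[0],key=cv2.contourArea);print(cv2.boundingRect(k))
E
```

```text
[0.63250713 0.02220398 0.09446679] 0.6020867027349927
[310.10397551 258.52046981]
(414, 224, 30, 28)
```

View pics/b3.png

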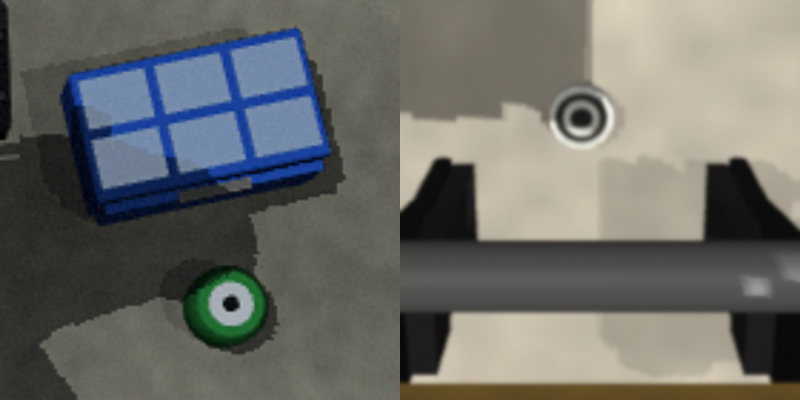

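The crops show the wheel flat in front of the flap, with its hub at top-view pixel (431,236.4). The bearing is at wrist pixel (310.5,259), as predicted.

```bash
python3 - <<'E'
from h import *
s=r.sense(); print(s['tcp_pos'],np.round(s['ee_rot'],3).tolist())
c=cap('top'); w=ray(c,430.9,236.4,.032)[:2]; a=np.radians(10.6);x=np.array([np.cos(a),np.sin(a)]);y=np.array([-x[1],x[0]])
d=w-np.array([.637,-.212]);print(w,d@x,d@y)
for z in (.03,.045): d=ray(c,425.3,196.5,z)[:2]-np.array([.637,-.212]);print('lip',z,d@x,d@y)
w=cap('wrist');print(proj(w,[.6445,.0207,.007]))
E
```

```text
[0.63153314 0.02124197 0.09488761] [[-1.0, -0.006, -0.006], [-0.006, 1.0, -0.001], [0.006, -0.001, -1.0]]
[ 0.51844088 -0.22923919] -0.11970712477402923 0.004864100040986621
lip 0.03 -0.04177718375704299 -0.003098778509170698
lip 0.045 -0.044311718981709027 0.0011106450489324845
[314.56631678 268.1397306 ]
```

>>> {"name": "servo_tool", "arguments": {"commands": [[[0.5,-6,-1,20,0,0,0],[0.5,-12,-1,45,0,0,0],[0.5,-12,-1,60,0,0,0],[0.5,-12,-1,60,0,0,0],[0.5,-12,-1,60,0,0,0]]]}}

```text
time_s: 13.65
tcp_pos: [0.6458, 0.0202, 0.0382]
ee_rot: [[-1.0, -0.007, 0.001], [-0.007, 1.0, -0.0], [-0.001, -0.0, -1.0]]
wrist_force: [0.4, -0.1, 1.0]
gripper_width: 0.498
gripper_force: 0.0
```

```bash
python3 - <<'E'
from h import *
c=cap('wrist'); s=r.sense(); print(s['tcp_pos'],s['gripper_width']); print(proj(c,[.6445,.0207,.007]),proj(c,s['tcp_pos']+np.array([0,0,.007-s['tcp_pos'][2]])))
cv2.imwrite('pics/b4.png',cv2.cvtColor(cv2.resize(c['pixels'][220:400,200:440],(480,360)),cv2.COLOR_RGB2BGR))
E
```

```text
[0.64624954 0.02041875 0.03879626] 0.495846372800905
[315.89482928 280.74877582] [315.31469212 283.97092127]
```

View pics/b4.png

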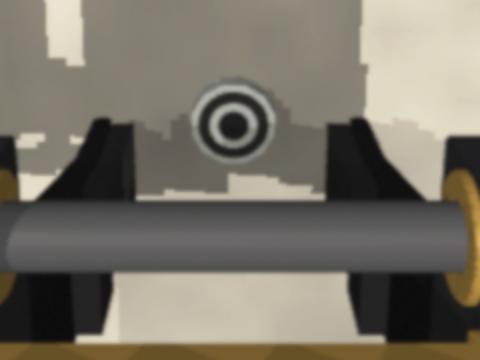

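The bearing is centred between the fingers at wrist pixel (316.5,281).

>>> {"name": "servo_tool", "arguments": {"commands": [[[0.5,1,0,15,0,0,0],[0.5,1,0,26,0,0,0],[1,1,0,26,0,0,0],[1,1,0,26,0,0,0],[1,1,0,26,0,0,0]]]}}

```text
time_s: 14.2
tcp_pos: [0.6447, 0.0206, 0.0119]
ee_rot: [[-1.0, -0.007, 0.0], [-0.007, 1.0, 0.0], [-0.0, 0.0, -1.0]]
wrist_force: [0.4, -0.7, 0.1]
gripper_width: 0.312
gripper_force: 0.0
```

>>> {"name": "servo_tool", "arguments": {"commands": [[[1,0,0,0,0,0,0],[1,0,0,0,0,0,0],[1,0,0,-20,0,0,0],[1,0,0,-60,0,0,0],[1,0,0,-100,0,0,0]]]}}

```text
time_s: 14.7
tcp_pos: [0.6439, 0.0203, 0.1117]
ee_rot: [[-1.0, -0.007, -0.002], [-0.007, 1.0, -0.001], [0.002, -0.001, -1.0]]
wrist_force: [0.9, 0.4, -0.1]
gripper_width: 0.231
gripper_force: 30.0
```

>>> {"name": "servo_tool", "arguments": {"commands": [[[1,21,-43,0,0,0,0],[1,42,-86,0,0,0,0],[1,63,-129,0,0,0,0],[1,84,-172,0,0,0,0],[1,105,-215,0,0,0,0]]]}}

```text
time_s: 15.2
tcp_pos: [0.54, -0.1966, 0.1117]
ee_rot: [[-1.0, -0.007, 0.0], [-0.007, 1.0, -0.0], [-0.0, -0.0, -1.0]]
wrist_force: [0.8, -0.2, -0.9]
gripper_width: 0.23
gripper_force: 30.0
```

>>> {"name": "servo_tool", "arguments": {"commands": [[[1,18,-35,0,0,0,0],[1,18,-35,20,0,0,0],[1,18,-35,40,0,0,0],[1,18,-35,40,0,0,0],[1,18,-35,40,0,0,0]]]}}

```text
time_s: 15.7
tcp_pos: [0.5234, -0.2303, 0.0717]
ee_rot: [[-1.0, -0.007, -0.001], [-0.007, 1.0, -0.0], [0.001, -0.0, -1.0]]
wrist_force: [0.4, -1.4, 0.4]
gripper_width: 0.236
gripper_force: 30.0
```

```bash
python3 - <<'E'
from h import *
c=cap('wrist'); s=r.sense(); print(s['tcp_pos'],s['gripper_width']); t=s['tcp_pos'];print(proj(c,[t[0],t[1],.032]),proj(c,[t[0],t[1],t[2]+.007-.012]),proj(c,[.5205,-.2292,.032]))
cv2.imwrite('pics/b5.png',cv2.cvtColor(cv2.resize(c['pixels'][200:400,200:440],(720,600)),cv2.COLOR_RGB2BGR))
E
```

```text
[ 0.52403203 -0.23026793  0.07228529] 0.23342322011738378
[314.91313215 278.3355698 ] [314.9752377  307.29915156] [316.9916807  272.05707901]
```

View pics/b5.png

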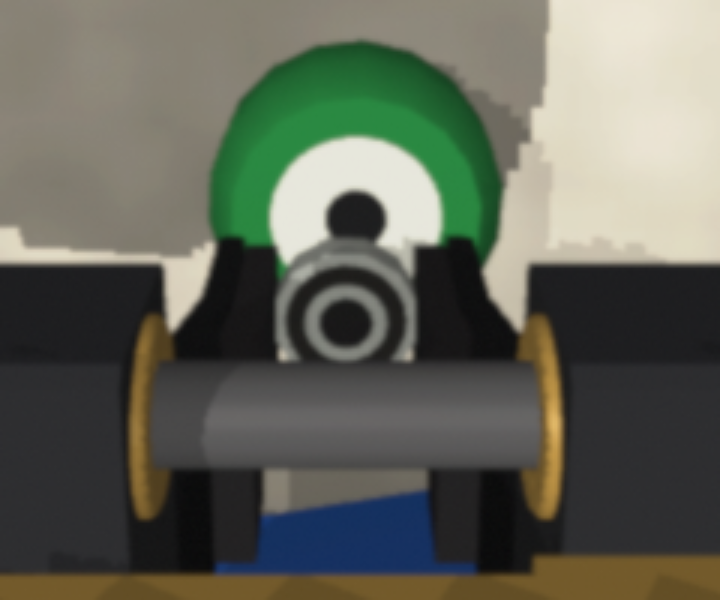

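The wrist view shows the wheel's hole at (318.7,272) and the held bearing at (315.3,307.7). That calls for a shift of about 3.5 mm in tool x and 2 mm in tool y.

>>> {"name": "servo_tool", "arguments": {"commands": [[[1,3.5,2,10,0,0,0],[1,3.5,2,20,0,0,0],[1,3.5,2,25,0,0,0],[1,3.5,2,27.5,0,0,0],[1,3.5,2,27.5,0,0,0]]]}}

```text
time_s: 16.25
tcp_pos: [0.5199, -0.2282, 0.0439]
ee_rot: [[-1.0, -0.007, -0.0], [-0.007, 1.0, -0.0], [0.0, -0.0, -1.0]]
wrist_force: [-0.4, 1.0, -0.2]
gripper_width: 0.234
gripper_force: 30.0
```

>>> {"name": "servo_tool", "arguments": {"commands": [[[1,0,0,0,0,0,0],[0.7,0,0,0,0,0,0],[0.5,0,0,0,0,0,0],[0.5,0,0,0,0,0,0],[0.5,0,0,-5,0,0,0]]]}}

```text
time_s: 16.75
tcp_pos: [0.5193, -0.2282, 0.0486]
ee_rot: [[-1.0, -0.007, -0.001], [-0.007, 1.0, 0.0], [0.001, 0.0, -1.0]]
wrist_force: [0.3, -0.3, 0.5]
gripper_width: 0.462
gripper_force: 0.0
```

>>> {"name": "servo_tool", "arguments": {"commands": [[[0.5,0,0,-20,0,0,0],[0.5,0,0,-60,0,0,0],[0.5,30,-30,-100,0,0,0],[0.5,60,-60,-120,0,0,0],[0.5,90,-90,-120,0,0,0]]]}}

```text
time_s: 17.25
tcp_pos: [0.4318, -0.3204, 0.1734]
ee_rot: [[-1.0, -0.009, 0.008], [-0.009, 1.0, -0.004], [-0.008, -0.004, -1.0]]
wrist_force: [0.7, -0.4, 0.3]
gripper_width: 0.503
gripper_force: 0.0
```

>>> {"name": "servo_tool", "arguments": {"commands": [[[0.5,0,-40,0,0,0,0],[0.5,0,-80,0,0,0,0],[0.5,0,-80,0,0,0,0],[0.5,0,-80,0,0,0,0],[0.5,0,-80,0,0,0,0]]]}}

```text
time_s: 17.75
tcp_pos: [0.4308, -0.3982, 0.169]
ee_rot: [[-1.0, -0.007, -0.0], [-0.007, 1.0, 0.0], [0.0, 0.0, -1.0]]
wrist_force: [-0.3, 0.2, -0.2]
gripper_width: 0.502
gripper_force: 0.0
```

```bash
python3 - <<'E'
from h import *
t=cap('top');s=cap('side')
def z(c,u,v,w): return cv2.resize(c['pixels'][v-w:v+w,u-w:u+w],(400,300 if 0 else 400),interpolation=cv2.INTER_CUBIC)
su,sv=map(int,proj(s,[.55,.19,.01])); tu,tv=map(int,proj(t,[.5205,-.2284,.035]))
print(su,sv,tu,tv,proj(s,[.6155,.2191,.042]),proj(s,[.5023,.1755,.014]),proj(s,[.5582,.1973,.024]))
cv2.imwrite('pics/f.png',cv2.cvtColor(np.hstack([z(t,tu,tv,25),z(s,su,sv,50)]),cv2.COLOR_RGB2BGR))
E
```

```text
262 297 430 235 [223.20806165 286.38886131] [288.40349894 299.84971996] [256.57397621 294.53399731]
```

View pics/f.png

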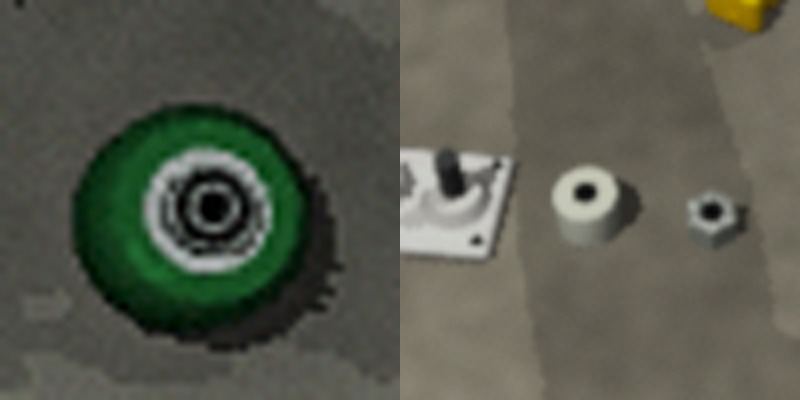

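The bearing sits centred on the wheel's hub. In the side view the kingpin top (223.5,285), bushing (258,295) and nut (290,300) are within about 3 mm of their predicted positions.

```bash
python3 -c "
from station import r
print(r.finish_job())"
```

```text
the job is handed in; nothing more can be done
None
```

The job is handed in at about 18 s of the 106 s limit: nut, bushing, wheel and bearing are all placed flat, with my last camera checks putting each about 5 mm or less from its target; the grip, wrench and hanger were left alone, and no verdict came back.

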